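Free a battery pack from its charging dock with a release pin

ROBOT

A 6-joint arm with a two-finger parallel gripper is mounted at the origin on a cart in front of the work surface, level with it; the furniture and walls round the work are solid. World frame = base frame: x ahead of the robot, y to its left, z up, the work surface at z = 0. Lengths are in m, angles in rad, forces in N, time in s.
With the tool pointing down it reaches from about 0.375 to 0.825 m from the base axis. Payload 5.5 kg.
Tool frame: the origin (TCP) lies at the very end of the fingers, on their centre line; the grasp point (between the pads) lies 19 mm behind it (grip_depth is the distance from the TCP to the grasp point, in m); z points along the fingers, y is the line along which they close (so a half turn about z gives the same grasp; the last joint's range is limited). The gripper opens to 85 mm and grips with 20 to 120 N. Pads are 22 mm wide; open, the fingers measure 114 mm over their backs; the gripper's body (76 mm by 85 mm) begins 54 mm behind the grasp point. The pads swing forward as they close: fully open they stand 13 mm farther back than shut.
Start: joints at [1.151, 0.314, -0.047, 1.21, 0, 1.571], TCP at [0.245, 0.548, 0.231] pointing down, gripper open.
Joint ranges: [-2.67, 2.67], [-0.69, 1.73], [-1.03, 1.25], [-2.08, 2.16], [-1.42, 1.45], [-3.14, 3.14]. Speed limits (rad/s): [2.39, 2.39, 3.01, 3.14, 3.14, 3.14].

INTERFACE

Orientations are given as a unit quaternion [x, y, z, w].
In Python, from bench import observe, read_camera, job_done, find_in, grip_depth gives the robot as it stands.
- The arm moves only by the tool move_arm, never from a script. Its argument "targets" is a list of rows, each a list of 3 entries, a list of its own where there are three numbers: the opening, from 0 (shut) to 1 (fully open), then the shift along the tool's x, y, z in mm, then the turn about the tool's z in degrees. In form: [[gripper, [tx, ty, tz], spin], ...]. A call has 1 to 12 rows; each row shifts and turns the commanded pose from where the row before left it, along the tool's axes as they then stand; what a row does not reach is not made up. A row lasts 1/10 s, in which the tool goes at most 50 mm and 8.59 degrees, less where a joint would pass 70% of its speed; a pose out of reach is approached as far as the arm can. A call is refused whole if a number of a shift passes 50 or a number of a turn 8.59, either way. A call with a gripper value outside its range is refused whole. The fingers move at their own pace and stop on an object; "newtons" is the grip in N (left out, the last holds). Time passes only in rows, so rows that do not move let the fingers close. It gives the time, the measured TCP pose, the force, the opening and the grip force at its end, in the units of the state.
- observe(): the state, without advancing time (a new reading comes with each control period).
- read_camera(name): name is "scene" or "side" or "wrist"; returns a dict with "img" (480x640x3 uint8, red, green, blue), "camera_matrix" (3x3 intrinsics, pixels), "D" ([k1, k2, p1, p2, k3] as OpenCV has them; the pictures are not rectified), "origin" and "orientation" of the camera in the world. Camera axes: x right, y up, looking along -z (the intrinsics and any distortion apply to the point x, -y, -z); pixel columns grow to the right and rows downward; lengths in m; the calibration is good to about 2 mm. A picture is of the moment at which its call begins. There is no depth.
- job_done(): hands the job in; it is judged then, once.
Trained networks look in a picture, given as the dict that the camera call returned (one of the last four; its "shot" number tells which), for a name from the list of things; names that differ only in an ending like _2 or _b are one class to them, and where a whole thing is asked for, a point or a joint stands for the part that bears it (a point fixed in the world has none). Each returns a list of dicts, best first, with "p" (0 to 1); they miss things now and then, are a little off and sometimes report something else, mostly with a low value. They report only what shows in the picture. A call takes as long as a camera call. They do not tell look-alikes from the thing itself.
- find_in(query, picture): "box" ([left, top, right, bottom] in pixels, round what is visible of it).
The state is a dict: "time": time; "joint_positions": joint angles; "qd": joint speeds; "effort": joint torques, N m; "tool_pos": TCP position; "ee_rot": TCP orientation; "force": force on the tool from outside, world axes, zero at the start; "moment": the same for the moment, N m; "finger_gap": opening from 0.0 (shut) to 1.0 (fully open); "gripper_force": force on a finger pad.
Only numpy, scipy, OpenCV 4.12 (cv2) and the standard library are available. Lean on these libraries where they do the work, as an engineer would, in place of code of your own. Each camera call takes 0.05 s, during which the arm holds its last target. There are 200 camera calls.

TASK

The battery pack is locked in the charging dock: take the release pin from its stand, push it down through the narrow slot in the dock's cover and feel along the hidden guard plate for its opening, then press the latch tab below it, never forcing the pin against the dock harder than 40 N, until the pack pops up. Put the pin back in its stand, lift the pack out and stand it upright on the worktop clear of the dock, without disturbing the bottle and vials standing nearby.

Things in the scene. Friction and masses are not known exactly. Their poses are not given: they have to be found in the camera images.
- dock: White charging dock, fixed, 110 (x) x 100 (y) x 70 mm high, on a 118 x 108 mm foot skirt. Origin: centre of its underside, z up; its -x side, with three small lamps, looks roughly to the robot. Flat cover at z = 70 mm, 8 mm thick, with a narrow slot near the -x side and the battery bay behind it.
- slot (a point): Centre of the slot's mouth, level with the dock's cover (dock x -25, y 0, z 70 mm). The slot runs along the dock's y: 50 mm long, 12 mm wide, edges chamfered 2 mm. Below the 8 mm cover the space is open down to the dock's floor, 62 mm below the cover; in it, straight below the slot, lie the guard plate and the latch tab.
- guard_mid (a point): Point on top of the hidden guard plate, 16 mm below the slot's middle. The plate is rigid steel, under the whole slot, with one opening 18 mm long (dock y), wider than the slot. The opening's centre lies up to 12 mm along dock y either side of here: not reported, found by feel; only there can the tab be reached. Meeting the plate at 15 mm/s bumps with about 25 N, at 25 mm/s with up to 45 N.
- tab (a point): Point 34 mm below the slot's middle. The steel latch tab, as wide as the slot, is met below the guard's opening, 29 to 39 mm below the cover (it slopes along the slot, 15 degrees). Pressed straight down it gives on a spring: 3 to 6 N at first, 8 to 14 N with friction where the hook lets go (6 mm down), then a hard stop (8 mm). It springs back.
- bay (a point): Centre of the battery bay's mouth, level with the cover (dock x 29, y 0, z 70 mm): a 39 (x) x 67 (y) mm opening. When the hook lets go, a spring in the bay lifts the pack by 15 to 16 mm, and it stays up after the tab is let go. The pack then slides straight up and out with 1.5 mm play each side, against under 3 N of drag.
- pack: Grey battery pack with black grip ribs, 36 (x) x 64 (y) x 100 mm high, about 0.25 kg, in the dock's bay with axes parallel to the dock's. Origin: centre of its underside, z up. Locked: underside 13 to 14 mm over the worktop, top 43 mm above the cover. Freed: underside about 29 mm over the worktop.
- pack_grip (a point): Point inside the pack on its axis, 78 mm above its underside (22 mm below its top): the place to grip, across the two faces 36 mm apart (pack x). These faces are flat and clear from 46 to 100 mm above the underside.
- pin: Release pin, 155 mm long, 0.08 kg, upright in the stand. Origin: centre of its lower tip; z up its axis. Steel rod of 8 mm diameter with a flat, slightly rounded tip; collar of 26 mm diameter from 64 to 69 mm above the tip; square black handle 16 x 16 mm from 105 to 155 mm above the tip, faces square to the pin's x and y.
- pin_handle (a point): Centre of the pin's handle, on its axis, 130 mm above its tip: the place to grip, across two parallel faces 16 mm apart.
- stand: Grey pin stand, fixed to the worktop, 44 x 44 x 74 mm on a 64 x 64 x 8 mm foot. Origin: centre of its underside, z up. The pin stands in an upright hole down its middle.
- stand_hole (a point): Centre of the hole's mouth on the stand's top (z = 74 mm): 11 mm diameter, 2 mm chamfer, deep enough for the pin's rod. The pin's collar rests on the stand's top, so that its tip is then 64 mm below this point, 10 mm over the worktop.
- saline: White saline bottle, 49 x 54 x 111 mm, a bystander standing at the near edge. Origin: centre of its underside.
- blue_vial: Glass vial with blue cap, 37 x 37 x 78 mm, a bystander to the right of the dock. Origin: centre of its underside.
- green_vial: Glass vial with green cap, 37 x 37 x 78 mm, a bystander behind the stand. Origin: centre of its underside.
Mind the look-alikes: they are no part of the job. What is shaped like the pin but orange or purple is not meant.

How it is judged:
On the way:
1. the pin's tip is down in the slot (more than 20 mm below the cover) and the pack has popped up by more than 10 mm (z of pin in the frame of dock below 0.05 m and x of pin in the frame of dock between -0.037 and -0.013 m and y of pin in the frame of dock between -0.03 and 0.03 m and z of pack in the frame of dock between 0.023 and 0.035 m), for 0.1 s.
At the end, for the whole second after the job is handed in: The pin stands in its stand again (collar down on the stand within 4 mm, upright within 4.5 degrees), and the pack stands upright (within 3.4 degrees, right way up) on the worktop, at rest, not touching the dock; nothing is held (horizontal distance between pin and stand below 0.005 m and z of pin in the frame of stand between 0.006 and 0.014 m and angle between pin's own z axis and vertical below 0.08 rad and height (world z) of pack between -0.004 and 0.004 m and angle between pack's own z axis and vertical below 0.06 rad and contact force between pack and dock below 0.05 N and linear speed of each of pack, pin below 0.01 m/s).
It fails at once if the pin is pressed against the dock or its latch with more than 40 N (contact force between pin and dock above 40 N).
It fails at once if the saline is moved by more than 20 mm or tipped (distance of saline from where it was at the start of the episode above 0.02 m or angle between saline's own z axis and vertical above 0.3 rad).
It fails at once if the blue vial is moved by more than 20 mm or tipped (distance of blue_vial from where it was at the start of the episode above 0.02 m or angle between blue_vial's own z axis and vertical above 0.3 rad).
It fails at once if the green vial is moved by more than 20 mm or tipped (distance of green_vial from where it was at the start of the episode above 0.02 m or angle between green_vial's own z axis and vertical above 0.3 rad).
It also fails if it takes over 64 s, if anything falls off the work surface, if the arm or the gripper's body presses on something with over 40 N, if the wrist force passes 120 N, or if a joint passes its speed limit or range.

## Working session

There is one attempt and no reset: what is moved stays moved. The work goes in short steps, Python scripts to look and compute and a tool call to move; the robot and the scene stay as the last step left them, time stands still between calls to the robot, and variables do not carry over. Pictures are saved under pics/ and viewed, at most 10 in all, crops included, and the job is handed in when it is done.

Besides the shell and the picture viewer there is one more tool, called after "Call:" as name([rows], argument=value, ...), one row to a line, values as JSON. move_arm: Moves the arm, as the interface text tells. Its arguments: {"type":"object","properties":{"targets":{"type":"array","items":{"type":"array"}},"newtons":{"type":"number"}},"required":["targets"]}

```bash
mkdir -p pics; cat > h.py <<'E'
import numpy as np, cv2
from scipy.spatial.transform import Rotation as R
from bench import observe, read_camera, job_done, find_in, grip_depth
def save(n,img): cv2.imwrite('pics/'+n,img[:,:,::-1])
F=np.diag([1,-1,-1.])
def ray(c,uv):
    p=cv2.undistortPoints(np.array([[uv]],float),np.array(c['camera_matrix'],float),np.array(c['D'],float))[0,0]
    d=R.from_quat(c['orientation']).as_matrix()@(F@np.array([p[0],p[1],1.])); return np.array(c['origin']),d
def onz(c,uv,z):
    o,d=ray(c,uv); return o+d*(z-o[2])/d[2]
def proj(c,P):
    P=np.atleast_2d(P).astype(float); q=(R.from_quat(c['orientation']).as_matrix().T@(P-np.array(c['origin'])).T).T@F
    return cv2.projectPoints(q,np.zeros(3),np.zeros(3),np.array(c['camera_matrix'],float),np.array(c['D'],float))[0][:,0]
def tri(*cu):
    A=np.zeros((3,3));b=np.zeros(3)
    for c,uv in cu:
        o,d=ray(c,uv);d=d/np.linalg.norm(d);M=np.eye(3)-np.outer(d,d);A+=M;b+=M@o
    return np.linalg.solve(A,b)
E
python3 - <<'E'
from h import *
print({k:np.round(v,3).tolist() for k,v in observe().items()},grip_depth)
for n in ['scene','side']:
    c=read_camera(n);save(n+'.png',c['img']);print(n,np.round(c['origin'],3),np.round(c['orientation'],3),np.round(c['camera_matrix'],1).tolist())
    for q in ['dock','pack','pin','pin_handle','stand','saline','blue_vial','green_vial']:
        print(q,[(np.round(d['box']).tolist(),round(d['p'],2)) for d in find_in(q,c)][:4])
E
```

```text
{'time': 0.0, 'joint_positions': [1.151, 0.314, -0.048, 1.21, -0.0, 1.571], 'qd': [0.002, 0.001, -0.001, 0.002, -0.0, -0.001], 'effort': [0.001, -53.959, 33.975, 0.019, 0.0, -0.0], 'tool_pos': [0.244, 0.547, 0.23], 'ee_rot': [0.208, 0.978, -0.001, -0.0], 'force': [0.612, -0.155, 0.098], 'moment': [-0.034, 0.02, 0.038], 'gripper_force': 0.0, 'finger_gap': 1.0} 0.0187
scene [-0.04  -0.58   0.549] [ 0.503 -0.182 -0.289  0.794] [[463.6, 0.0, 322.6], [0.0, 463.6, 234.1], [0.0, 0.0, 1.0]]
dock [([308.0, 252.0, 376.0, 312.0], 0.8)]
pack [([333.0, 237.0, 367.0, 267.0], 0.65)]
pin [([243.0, 204.0, 252.0, 251.0], 0.62), ([274.0, 190.0, 284.0, 230.0], 0.6), ([239.0, 195.0, 247.0, 248.0], 0.6), ([250.0, 216.0, 264.0, 254.0], 0.48)]
pin_handle [([242.0, 201.0, 254.0, 254.0], 0.83), ([234.0, 190.0, 247.0, 248.0], 0.69), ([251.0, 218.0, 261.0, 258.0], 0.59), ([274.0, 191.0, 283.0, 229.0], 0.57)]
stand [([270.0, 225.0, 294.0, 260.0], 0.84), ([337.0, 233.0, 365.0, 268.0], 0.2)]
saline [([243.0, 254.0, 269.0, 306.0], 0.57)]
blue_vial [([333.0, 325.0, 353.0, 371.0], 0.72)]
green_vial [([341.0, 226.0, 357.0, 234.0], 0.54)]
side [0.356 1.065 0.597] [-0.04   0.516  0.853 -0.065] [[541.2, 0.0, 318.2], [0.0, 541.2, 238.3], [0.0, 0.0, 1.0]]
dock [([273.0, 224.0, 334.0, 276.0], 0.74)]
pack [([279.0, 210.0, 298.0, 245.0], 0.69)]
pin [([338.0, 237.0, 354.0, 312.0], 0.96), ([318.0, 254.0, 334.0, 332.0], 0.93), ([287.0, 283.0, 307.0, 362.0], 0.74), ([276.0, 243.0, 287.0, 294.0], 0.71)]
pin_handle [([320.0, 255.0, 337.0, 326.0], 0.97), ([340.0, 236.0, 353.0, 309.0], 0.95), ([273.0, 244.0, 288.0, 294.0], 0.82), ([288.0, 278.0, 304.0, 363.0], 0.75)]
stand [([259.0, 283.0, 304.0, 339.0], 0.75)]
saline [([359.0, 240.0, 387.0, 299.0], 0.62)]
blue_vial [([374.0, 200.0, 389.0, 233.0], 0.83)]
green_vial [([213.0, 252.0, 234.0, 294.0], 0.75), ([274.0, 222.0, 332.0, 275.0], 0.6), ([278.0, 207.0, 299.0, 240.0], 0.39)]
```

```bash
python3 - <<'E'
import cv2
a=cv2.imread('pics/scene.png')[175:385,220:400];b=cv2.imread('pics/side.png')[190:370,200:400]
a=cv2.resize(a,None,fx=2.857,fy=2.857,interpolation=3);a=cv2.resize(a,(514,600),interpolation=3)
cv2.imwrite('pics/a.png',a)
cv2.imwrite('pics/b.png',cv2.resize(b,None,fx=3.333,fy=3.333,interpolation=3)[:600])
E
```

```text
(no output)
```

View pics/a.png

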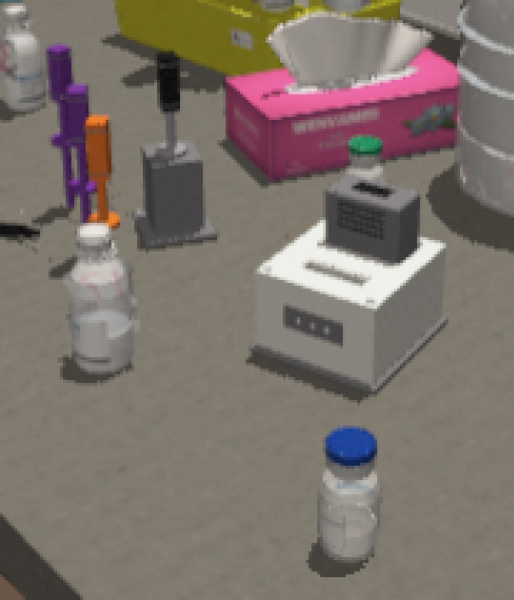

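View pics/b.png

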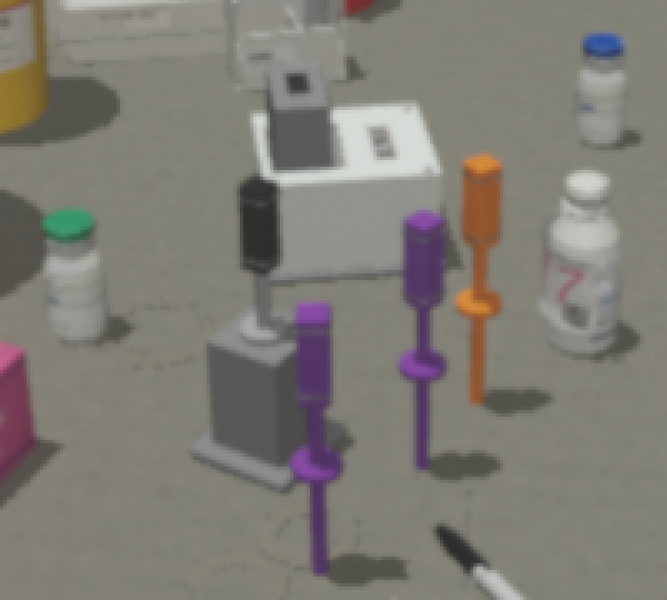

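The black-handled pin standing in the grey stand, at scene (279,205) and side (278,257), fits the description. The look-alikes are two purple pins, scene (242,200) and (247,215), and an orange one (254,225). They stand free on the worktop and are the wrong colour. The crops confirm this, so next I fit the poses.

```bash
cat >> h.py <<'E'
from scipy.optimize import least_squares
def fit(obs,x0):
    # obs: (cam, local pt, uv); pose x,y,yaw on table
    def T(p,l): c,s=np.cos(p[2]),np.sin(p[2]); return np.array([p[0]+c*l[0]-s*l[1],p[1]+s*l[0]+c*l[1],l[2]])
    f=lambda p: np.concatenate([(proj(c,T(p,np.array(l)/1000))[0]-uv) for c,l,uv in obs])
    r=least_squares(f,x0,loss='soft_l1'); return r.x,f(r.x).reshape(-1,2)
E
python3 - <<'E'
from h import *
s=read_camera('scene');d=read_camera('side')
S=lambda x,y:np.array([220+x/2.8556,175+y/2.857]); D=lambda x,y:np.array([200+x/3.333,190+y/3.333])
o=[(s,(-55,50,70),S(258,270)),(s,(-55,-50,70),S(378,312)),(s,(55,-50,70),S(446,243)),
(d,(55,50,70),D(262,184)),(d,(-55,50,70),D(440,170)),(d,(-55,-50,70),D(418,103)),(d,(55,-50,70),D(250,114)),
(s,(-25,25,70),S(308,262)),(s,(-25,-25,70),S(367,281))]
p,r=fit(o,[.6,0,0]);print('dock',p.round(4),r.round(1).tolist())
def pinobs():return tri((s,S(169,56)),(d,D(259,182))),tri((s,S(170,109)),(d,D(260,270))),tri((s,S(174,150)),(d,D(263,330)))
print(*[q.round(4) for q in pinobs()])
# bystanders: base points
for n,u,v in [('saline',S(103,368),D(583,350)),('blue',S(349,562),D(602,143))]: print(n,onz(s,u,0).round(3),onz(d,v,0).round(3))
print('green',onz(d,D(80,338),0).round(3),onz(s,S(366,146),.078).round(3))
for n,v in [('pur1',D(320,572)),('pur2',D(422,467)),('or',D(477,402))]:print(n,onz(d,v,0).round(3))
print('stand top corners',[onz(d,D(*q),.074).round(4) for q in [(209,347),(296,362),(318,335)]],[onz(s,S(*q),.074).round(4) for q in [(147,161),(202,158)]])
E
```

```text
dock [0.5471 0.0511 0.3049] [[-0.2, -0.3], [-0.3, -1.6], [0.8, 0.1], [0.8, -0.2], [0.4, 0.1], [-0.8, -0.5], [0.5, -0.5], [0.1, -0.3], [0.0, -0.6]]
[0.547  0.2824 0.1626] [0.5478 0.286  0.113 ] [0.5483 0.2839 0.0749]
saline [0.377 0.137 0.   ] [0.383 0.165 0.   ]
blue [ 0.377 -0.132  0.   ] [ 0.386 -0.108  0.   ]
green [0.683 0.198 0.   ] [0.676 0.178 0.078]
pur1 [0.5   0.384 0.   ]
pur2 [0.462 0.291 0.   ]
or [0.439 0.227 0.   ]
stand top corners [array([0.573 , 0.3029, 0.074 ]), array([0.5252, 0.3095, 0.074 ]), array([0.5188, 0.2829, 0.074 ])] [array([0.5189, 0.282 , 0.074 ]), array([0.5583, 0.2567, 0.074 ])]
```

Call:
move_arm([
  [1, [-32, -10, -10], 0],
  [1, [-32, -10, -10], 0],
  [1, [-32, -10, -10], 0],
  [1, [-32, -10, -10], 0],
  [1, [-32, -10, -10], 0],
  [1, [-32, -10, -10], 0],
  [1, [-32, -10, -10], 0],
  [1, [-32, -10, 0], 0],
  [1, [-32, -10, 0], 0],
  [1, [-32, -10, 0], 0],
  [1, [-32, -10, 0], 0],
  [1, [-32, -7, 0], 0],
])

```text
time: 2.2
tool_pos: [0.5484, 0.2833, 0.3015]
ee_rot: [0.208, 0.978, 0.0, 0.0]
force: [0.5, 0.3, -0.5]
finger_gap: 1.003
gripper_force: 0.0
```

```bash
cat >> h.py <<'E'
def st():
    o=observe();M=R.from_quat(o['ee_rot']).as_matrix()
    print('t',round(o['time'],2),'tcp',np.round(o['tool_pos'],4),'ydeg',round(np.degrees(np.arctan2(M[1,1],M[0,1])),1),'z',M[:,2].round(3),'j',np.round(o['joint_positions'],2),'F',np.round(o['force'],1),'gap',round(o['finger_gap'],3),'g',round(o['gripper_force'],1));return o,M
def tool(P):  # world displacement target TCP -> mm in tool axes
    o,M=st();return (M.T@(np.array(P)-o['tool_pos'])*1000).round(1)
E
python3 - <<'E'
from h import *
st();c=read_camera('wrist');save('w1.png',c['img']);print(c['origin'],c['orientation'])
for P in [(.5475,.284,.165),(.5475,.284,.069),(.547,.051,.07)]:print(proj(c,P))
E
```

```text
t 2.2 tcp [0.5484 0.2833 0.3015] ydeg 65.9 z [ 0.  0. -1.] j [ 0.48  0.33  0.14  1.38 -0.    0.9 ] F [ 0.5  0.3 -0.5] gap 1.003 g 0.0
[0.48421279 0.31162531 0.44378952] [-0.11893303 -0.07739927  0.53865464  0.8304911 ]
[[317.79603627 228.70363322]]
[[317.62210591 207.42319893]]
[[135.43886243 287.87349745]]
```

View pics/w1.png

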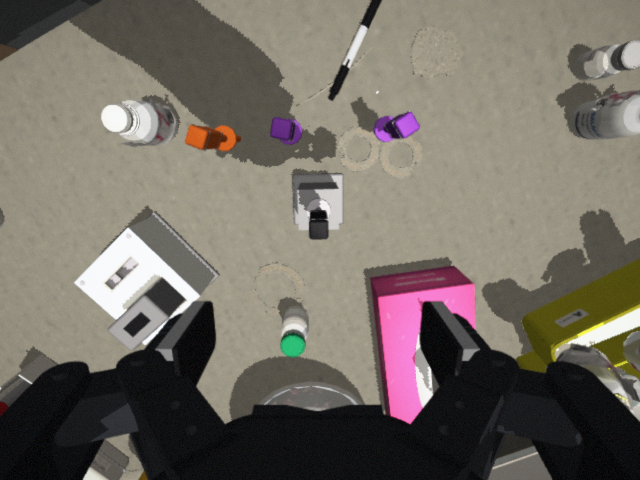

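The wrist view shows the dock at (145,285), the stand and black pin at (318,210), and the green vial at (292,340). The stand is nearly square to the tool. I'll enlarge the dock and stand.

```bash
python3 - <<'E'
import cv2,numpy as np
a=cv2.imread('pics/w1.png')
A=cv2.resize(a[205:355,65:225],(480,450),interpolation=3);B=cv2.resize(a[165:255,285:350],(312,432),interpolation=3) # 3x, 4.8x
o=np.zeros((450,800,3),np.uint8);o[:450,:480]=A;o[:432,485:797]=B;cv2.imwrite('pics/c.png',o)
E
```

```text
(no output)
```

View pics/c.png

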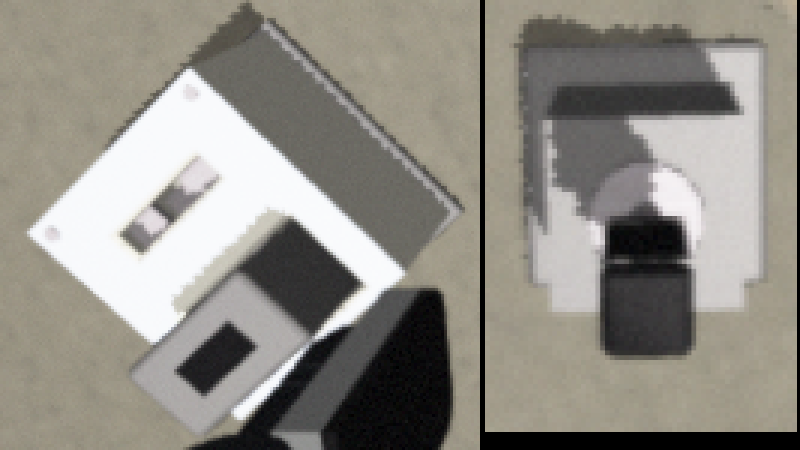

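```bash
python3 - <<'E'
from h import *
s=read_camera('scene');d=read_camera('side');w=read_camera('wrist')
S=lambda x,y:np.array([220+x/2.8556,175+y/2.857]); D=lambda x,y:np.array([200+x/3.333,190+y/3.333])
A=lambda x,y:np.array([64.8+x/3,204.8+y/3]);B=lambda x,y:np.array([284.9+(x-485)/4.8,164.9+y/4.8])
ow=[(w,(-55,50,70),A(190,66)),(w,(-55,-50,70),A(27,232)),(w,(55,50,70),A(405,273)),(w,(-25,27,70),A(209,165)),(w,(-25,-27,70),A(131,244))]
o=[(s,(-55,50,70),S(258,270)),(s,(-55,-50,70),S(378,312)),(s,(55,-50,70),S(446,243)),
(d,(55,50,70),D(262,184)),(d,(-55,50,70),D(440,170)),(d,(-55,-50,70),D(418,103)),(d,(55,-50,70),D(250,114)),
(s,(-25,25,70),S(308,262)),(s,(-25,-25,70),S(367,281))]
for n,O in [('w',ow),('sd',o),('all',o+ow)]:
    p,r=fit(O,[.55,.05,.3]);print(n,p.round(4),np.degrees(p[2]).round(1),r.round(1).tolist())
print('slot',onz(w,A(170,204.5),.07).round(4))
print('handle',onz(w,B(647,311),.165).round(4),'collar',onz(w,B(648,208),.079).round(4))
q=[onz(w,B(*v),.165)[:2] for v in [(601,268),(692,268),(693,355),(602,355)]]
for a,b in [(0,1),(3,2),(0,3),(1,2)]:e=q[b]-q[a];print(np.linalg.norm(e).round(4),np.degrees(np.arctan2(e[1],e[0])).round(1))
e=onz(w,B(765,44.5),.008)-onz(w,B(523,44),.008);print('foot',np.linalg.norm(e),np.degrees(np.arctan2(e[1],e[0])))
print(tool([.5484,.2833,.128]))
E
```

```text
w [0.5481 0.052  0.2979] 17.1 [[-0.0, 0.1], [0.1, -0.2], [0.2, -0.2], [0.8, -0.6], [-2.7, 1.8]]
sd [0.5471 0.0511 0.3049] 17.5 [[-0.2, -0.3], [-0.3, -1.6], [0.8, 0.1], [0.8, -0.2], [0.4, 0.1], [-0.8, -0.5], [0.5, -0.5], [0.1, -0.3], [0.0, -0.6]]
all [0.5479 0.0519 0.299 ] 17.1 [[-0.2, -0.7], [-0.5, -1.9], [0.9, -0.1], [0.2, -0.1], [-0.1, 0.3], [-1.0, -0.4], [0.2, -0.5], [0.1, -0.6], [-0.0, -0.8], [-0.3, 0.0], [-0.1, -0.3], [0.1, -0.3], [0.6, -0.8], [-2.8, 1.7]]
slot [0.5239 0.0464 0.07  ]
handle [0.5486 0.2842 0.165 ] collar [0.5472 0.2855 0.079 ]
0.0154 65.8
0.0157 65.8
0.0153 -23.9
0.0153 -23.1
foot 0.06192280408868469 65.66880662685917
t 2.4 tcp [0.5477 0.2841 0.301 ] ydeg 65.9 z [-0.001  0.    -1.   ] j [0.48 0.33 0.14 1.37 0.   0.9 ] F [-0.8  0.5  0.7] gap 1.002 g 0.0
[ -1.   -0.4 173. ]
```

Call:
move_arm([
  [1, [0, 0, 40], 0],
  [1, [0, 0, 45], 0],
  [1, [0, 0, 45], 0],
  [1, [0, 0, 30], 0],
  [1, [0, 0, 15], 0],
  [1, [0, 0, 4], 0],
  [1, [0, 0, 0], 0],
  [0, [0, 0, 0], 0],
  [0, [0, 0, 0], 0],
  [0, [0, 0, 0], 0],
  [0, [0, 0, 0], 0],
  [0, [0, 0, 0], 0],
], newtons=70)

```text
time: 3.6
tool_pos: [0.5479, 0.2847, 0.123]
ee_rot: [0.208, 0.978, 0.0, 0.0]
force: [-0.1, 0.4, 0.8]
finger_gap: 0.176
gripper_force: 68.1
```

```bash
python3 - <<'E'
from h import *
st()
E
```

```text
t 3.6 tcp [0.5479 0.2847 0.123 ] ydeg 65.9 z [ 0.001  0.    -1.   ] j [ 0.48  0.41 -0.17  0.99 -0.    0.9 ] F [-0.1  0.4  0.8] gap 0.176 g 68.1
```

Call:
move_arm([
  [0, [0, 0, -15], 0],
  [0, [0, 0, -30], 0],
  [0, [0, 0, -35], 0],
  [0, [0, 0, -20], 0],
  [0, [-5, -15, 0], 0],
  [0, [-10, -30, 0], 0],
  [0, [-13, -40, 0], 0],
  [0, [-13, -40, 0], 0],
  [0, [-13, -40, 0], 0],
  [0, [-12, -35, 0], 0],
  [0, [-9.5, -28.5, 0], 0],
  [0, [0, 0, 0], 0],
])

```text
time: 4.8
tool_pos: [0.5216, 0.0412, 0.2211]
ee_rot: [0.211, 0.978, -0.001, -0.001]
force: [0.3, 0.9, -1.6]
finger_gap: 0.179
gripper_force: 68.8
```

```bash
python3 - <<'E'
from h import *
o,M=st();tcp=np.array(o['tool_pos'])
im=[]
for n in ['scene','side','wrist']:
    c=read_camera(n);save(n+'2.png',c['img'])
    t=tcp+[0,0,-.1125]
    uv=proj(c,[t,tcp,(.524,.045,.07)]);print(n,uv.round(1).tolist())
    x,y=np.round(uv[0]).astype(int);z=4;h=32
    k=cv2.resize(c['img'][max(y-h,0):y+h,max(0,x-h):x+h],(260,260),interpolation=cv2.INTER_CUBIC);im.append(k);print(x-h,y-h)
save('d.png',np.hstack(im))
E
```

```text
t 4.8 tcp [0.5216 0.0412 0.2211] ydeg 65.7 z [-0.002 -0.002 -1.   ] j [ 0.08  0.18 -0.25  1.15 -0.    0.5 ] F [ 0.3  0.9 -1.6] gap 0.179 g 68.8
scene [[338.5, 253.7], [339.3, 202.3], [337.9, 269.2]]
307 222
side [[315.4, 214.6], [315.2, 164.3], [314.1, 231.6]]
283 183
wrist [[313.7, 238.4], [311.3, 305.0], [319.3, 227.2]]
282 206
```

View pics/d.png

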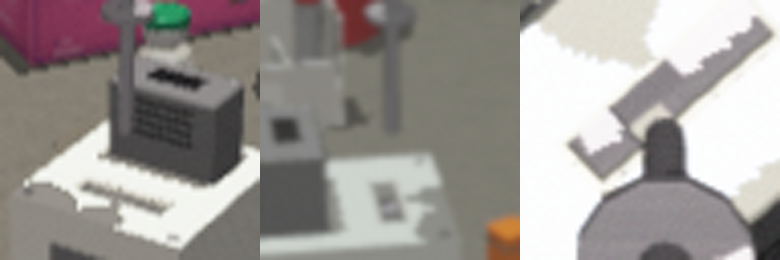

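```bash
python3 - <<'E'
from h import *
cs={n:read_camera(n) for n in ['scene','side','wrist']}
k=260/64
P={'scene':(307+125/k,222+137/k),'side':(283+132/k,183+131/k),'wrist':(282+144/k,206+125/k)}
o,M=st();tcp=np.array(o['tool_pos'])
print('all',tri(*[(cs[n],P[n]) for n in P])-tcp,'ss',tri(*[(cs[n],P[n]) for n in ['scene','side']])-tcp)
w=cs['wrist']
print('tip from wrist at z',(onz(w,P['wrist'],tcp[2]-.1125)-tcp).round(4))
W=[onz(w,(282+(x-520)/k,206+y/k),.07) for x,y in [(568,145),(608,182),(738,20),(775,40)]]
print(np.round(W,4).tolist(),np.mean(W,0).round(4))
e=W[2]-W[0];f=W[3]-W[1];print(np.degrees(np.arctan2(e[1],e[0])),np.degrees(np.arctan2(f[1],f[0])),np.linalg.norm(e),np.linalg.norm(f))
E
```

```text
t 5.1 tcp [0.5232 0.0458 0.2219] ydeg 66.0 z [-0.001  0.    -1.   ] j [ 0.09  0.18 -0.24  1.15  0.    0.51] F [ 0.4  1.  -0.3] gap 0.173 g 68.8
all [-0.00134661 -0.00219276 -0.11616682] ss [-0.00261097 -0.00508168 -0.11610015]
tip from wrist at z [-9.000e-04  1.000e-04 -1.125e-01]
[[0.5277, 0.0209, 0.07], [0.5388, 0.0253, 0.07], [0.5174, 0.0651, 0.07], [0.5246, 0.0706, 0.07]] [0.5271 0.0455 0.07  ]
103.02430776320942 107.43905147310613 0.045404957947046916 0.04747628155150195
```

```bash
python3 - <<'E'
from h import *
o,M=st();tcp=np.array(o['tool_pos']);im=[]
import pickle;C={}
for n in ['scene','side','wrist']:
    c=read_camera(n);C[n]=c
    uv=proj(c,[tcp+[0,0,-.1125],(.524,.045,.07)]);print(n,uv.round(1).tolist())
    x,y=np.round(uv[0]).astype(int);h=26
    im.append(cv2.resize(c['img'][y-h:y+h,x-h:x+h],(260,260),interpolation=cv2.INTER_CUBIC));print(x-h,y-h)
pickle.dump(C,open('C.pkl','wb'));save('e.png',np.hstack(im))
E
```

```text
t 5.1 tcp [0.5232 0.0458 0.2219] ydeg 66.0 z [-0.001  0.    -1.   ] j [ 0.09  0.18 -0.24  1.15  0.    0.51] F [ 0.4  1.  -0.3] gap 0.173 g 68.8
scene [[337.6, 252.4], [337.9, 269.2]]
312 226
side [[314.4, 215.1], [314.1, 231.6]]
288 189
wrist [[317.4, 237.6], [316.9, 226.8]]
291 212
```

View pics/e.png

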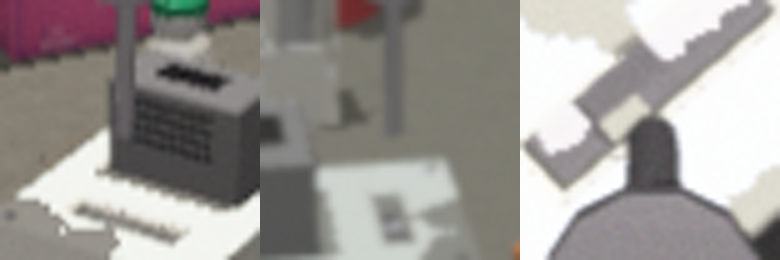

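```bash
python3 - <<'E'
from h import *
import pickle;C=pickle.load(open('C.pkl','rb'));w=C['wrist'];s=C['scene'];d=C['side']
tcp=np.array([.5232,.0458,.2219]);th=np.radians(17.1);X=np.array([np.cos(th),np.sin(th)]);Y=np.array([-X[1],X[0]])
px=lambda x,y:(291+(x-520+.5)/5-.5,212+(y+.5)/5-.5)
dk=np.array([.5479,.0519])
for L in [[(565,190),(668,105),(775,12)],[(525,143),(640,45)]]:
    for q in L:
        P=onz(w,px(*q),.07)[:2]-dk;print('slot edge dock xy',(P@X*1000).round(1),(P@Y*1000).round(1))
for z in (.1055,.1075,.1094):
  t=tcp.copy();t[2]=z
  ring=np.array([t+[.004*np.cos(a),.004*np.sin(a),0] for a in np.linspace(0,6.28,36)]);r=proj(w,ring)
  print('pred tip ring in crop: top',((r[:,1].min()-212+.5)*5).round(0),'left/right',((r[:,0].min()-291)*5+520).round(0),((r[:,0].max()-291)*5+520).round(0))
t=tri((s,(336.8,253.2)),(d,(314.2,215.4)));sl=tri((s,(337.8,270.1)),(d,(314.8,232)))
for n,q in [('tip',t),('slot',sl),('tcp',tcp)]:
    P=q[:2]-dk;print(n,q.round(4),(P@X*1000).round(1),(P@Y*1000).round(1))
E
```

```text
slot edge dock xy -19.3 -24.7
slot edge dock xy -19.1 -0.8
slot edge dock xy -19.5 23.8
slot edge dock xy -30.3 -24.2
slot edge dock xy -30.3 2.6
pred tip ring in crop: top 99.0 left/right 626.0 678.0
pred tip ring in crop: top 102.0 left/right 626.0 678.0
pred tip ring in crop: top 105.0 left/right 625.0 678.0
tip [0.5227 0.0465 0.1083] -25.7 2.3
slot [0.5228 0.044  0.0686] -26.4 -0.2
tcp [0.5232 0.0458 0.2219] -25.4 1.4
```

Call:
move_arm([
  [0, [0, 0, 10], 0],
  [0, [0, 0, 12], 0],
  [0, [0, 0, 8], 0],
  [0, [0, 0, 3], 0],
  [0, [0, 0, 1], 0],
  [0, [0, 0, 1], 0],
  [0, [0, 0, 1], 0],
  [0, [0, 0, 1], 0],
  [0, [0, 0, 1], 0],
  [0, [0, 0, 1], 0],
  [0, [0, 0, 1], 0],
])

```text
time: 6.35
tool_pos: [0.5234, 0.0451, 0.1823]
ee_rot: [0.208, 0.978, 0.0, 0.0]
force: [0.0, -1.2, -1.0]
finger_gap: 0.177
gripper_force: 68.8
```

Call:
move_arm([
  [0, [0, 0, 1], 0],
  [0, [0, 0, 1], 0],
  [0, [0, 0, 1], 0],
  [0, [0, 0, 0], 0],
])

```text
time: 6.75
tool_pos: [0.5232, 0.0451, 0.1791]
ee_rot: [0.208, 0.978, -0.0, -0.0]
force: [-0.5, 0.3, -0.6]
finger_gap: 0.178
gripper_force: 68.8
```

Call:
move_arm([
  [0, [0, 0, 1.5], 0],
  [0, [0, 0, 1.5], 0],
  [0, [0, 0, 1.5], 0],
  [0, [0, 0, 1.5], 0],
  [0, [0, 0, 1], 0],
  [0, [0, 0, 1], 0],
  [0, [0, 0, 1], 0],
  [0, [0, 0, 1], 0],
])

```text
time: 7.55
tool_pos: [0.5234, 0.0451, 0.1692]
ee_rot: [0.208, 0.978, 0.0, 0.0]
force: [-0.8, 0.3, -1.6]
finger_gap: 0.176
gripper_force: 68.8
```

Call:
move_arm([
  [0, [0, 0, 0.7], 0],
  [0, [0, 0, 0.7], 0],
  [0, [0, 0, 0.7], 0],
  [0, [0, 0, 0], 0],
])

```text
time: 7.95
tool_pos: [0.5233, 0.0451, 0.1671]
ee_rot: [0.208, 0.978, -0.0, -0.0]
force: [0.0, -0.4, -1.0]
finger_gap: 0.181
gripper_force: 68.8
```

Call:
move_arm([
  [0, [0, 0, 0.7], 0],
  [0, [0, 0, 0.7], 0],
  [0, [0, 0, 0], 0],
])

```text
time: 8.25
tool_pos: [0.5236, 0.0451, 0.1665]
ee_rot: [0.208, 0.978, 0.0, 0.0]
force: [-1.7, -0.9, 5.3]
finger_gap: 0.174
gripper_force: 69.7
```

Call:
move_arm([
  [0, [0, 0, 0.7], 0],
  [0, [0, 0, 0.7], 0],
  [0, [0, 0, 0], 0],
])

```text
time: 8.55
tool_pos: [0.5239, 0.0451, 0.1661]
ee_rot: [0.208, 0.978, 0.0, 0.001]
force: [-2.3, -1.2, 12.0]
finger_gap: 0.171
gripper_force: 70.6
```

Call:
move_arm([
  [0, [0, 0, -1], 0],
  [0, [0.7, 0.8, 0], 0],
  [0, [0.7, 0.8, 0], 0],
  [0, [0.7, 0.8, 0], 0],
  [0, [0.7, 0.8, 0], 0],
  [0, [0.7, 0.8, 0], 0],
  [0, [0, 0, 0], 0],
])

```text
time: 9.25
tool_pos: [0.5231, 0.0491, 0.1667]
ee_rot: [0.209, 0.978, -0.001, 0.002]
force: [0.1, -3.4, 6.9]
finger_gap: 0.174
gripper_force: 69.9
```

Call:
move_arm([
  [0, [0.7, 0.8, 0], 0],
  [0, [0.7, 0.8, 0], 0],
  [0, [0.7, 0.8, 0], 0],
  [0, [0, 0, 0], 0],
])

```text
time: 9.65
tool_pos: [0.5225, 0.0521, 0.1667]
ee_rot: [0.209, 0.978, -0.001, 0.002]
force: [1.1, -4.1, 6.8]
finger_gap: 0.176
gripper_force: 69.8
```

Call:
move_arm([
  [0, [0.7, 0.8, 0], 0],
  [0, [0.7, 0.8, 0], 0],
  [0, [0.7, 0.8, 0], 0],
  [0, [0, 0, 0], 0],
])

```text
time: 10.05
tool_pos: [0.5216, 0.0553, 0.1667]
ee_rot: [0.209, 0.978, -0.001, 0.002]
force: [1.0, -2.7, 7.5]
finger_gap: 0.176
gripper_force: 69.8
```

Call:
move_arm([
  [0, [0, 0, -3], 0],
  [0, [-2.5, -3, 0], 0],
  [0, [-2.5, -3, 0], 0],
  [0, [-2, -2, 0], 0],
  [0, [0, 0, 1], 0],
  [0, [0, 0, 1], 0],
  [0, [0, 0, 1], 0],
  [0, [0, 0, 0], 0],
])

```text
time: 10.85
tool_pos: [0.5233, 0.046, 0.1665]
ee_rot: [0.208, 0.978, -0.0, 0.001]
force: [-2.7, -0.6, 8.0]
finger_gap: 0.173
gripper_force: 70.3
```

Call:
move_arm([
  [0, [-0.7, -0.8, 0], 0],
  [0, [-0.7, -0.8, 0], 0],
  [0, [-0.7, -0.8, 0], 0],
  [0, [-0.7, -0.8, 0], 0],
  [0, [0, 0, 0], 0],
])

```text
time: 11.35
tool_pos: [0.5245, 0.0425, 0.1658]
ee_rot: [0.208, 0.978, 0.0, 0.0]
force: [0.6, -0.1, -1.3]
finger_gap: 0.176
gripper_force: 68.8
```

Call:
move_arm([
  [0, [-0.7, -0.8, 0], 0],
  [0, [-0.7, -0.8, 0], 0],
  [0, [-0.7, -0.8, 0], 0],
  [0, [0, 0, 0], 0],
])

```text
time: 11.75
tool_pos: [0.5252, 0.0388, 0.1652]
ee_rot: [0.208, 0.978, -0.0, -0.0]
force: [0.2, 0.1, -0.8]
finger_gap: 0.177
gripper_force: 68.8
```

Call:
move_arm([
  [0, [-0.7, -0.8, 0], 0],
  [0, [-0.7, -0.8, 0], 0],
  [0, [0, 0, 0], 0],
])

```text
time: 12.05
tool_pos: [0.5259, 0.0369, 0.1654]
ee_rot: [0.208, 0.978, -0.0, 0.0]
force: [0.0, 0.3, -0.6]
finger_gap: 0.175
gripper_force: 68.8
```

Call:
move_arm([
  [0, [0, 0, 1], 0],
  [0, [0, 0, 1], 0],
  [0, [0, 0, 1], 0],
  [0, [0, 0, 1], 0],
  [0, [0, 0, 1], 0],
  [0, [0, 0, 1], 0],
  [0, [0, 0, 1], 0],
  [0, [0, 0, 1], 0],
  [0, [0, 0, 1], 0],
  [0, [0, 0, 1], 0],
  [0, [0, 0, 0], 0],
])

```text
time: 13.15
tool_pos: [0.5257, 0.037, 0.1552]
ee_rot: [0.208, 0.978, -0.0, -0.0]
force: [0.6, 0.3, -1.3]
finger_gap: 0.181
gripper_force: 68.8
```

Call:
move_arm([
  [0, [0, 0, 1], 0],
  [0, [0, 0, 1], 0],
  [0, [0, 0, 1], 0],
  [0, [0, 0, 1], 0],
  [0, [0, 0, 1], 0],
  [0, [0, 0, 0], 0],
])

```text
time: 13.75
tool_pos: [0.5257, 0.037, 0.1502]
ee_rot: [0.208, 0.978, -0.0, -0.0]
force: [-0.7, -0.6, -1.2]
finger_gap: 0.177
gripper_force: 68.8
```

Call:
move_arm([
  [0, [0, 0, 1], 0],
  [0, [0, 0, 1], 0],
  [0, [0, 0, 1], 0],
  [0, [0, 0, 0], 0],
])

```text
time: 14.15
tool_pos: [0.526, 0.037, 0.1476]
ee_rot: [0.208, 0.978, 0.0, 0.0]
force: [-0.6, 0.1, 1.0]
finger_gap: 0.178
gripper_force: 69.2
```

Call:
move_arm([
  [0, [0, 0, 1], 0],
  [0, [0, 0, 1], 0],
  [0, [0, 0, 1], 0],
  [0, [0, 0, 1], 0],
  [0, [0, 0, 0], 0],
])

```text
time: 14.65
tool_pos: [0.5257, 0.0369, 0.1438]
ee_rot: [0.208, 0.978, -0.0, 0.0]
force: [-2.9, -0.1, 7.1]
finger_gap: 0.179
gripper_force: 69.8
```

Call:
move_arm([
  [0, [0, 0, 1], 0],
  [0, [0, 0, 1], 0],
  [0, [0, 0, 1], 0],
  [0, [0, 0, 0], 0],
])

```text
time: 15.05
tool_pos: [0.5256, 0.0368, 0.1409]
ee_rot: [0.208, 0.978, -0.0, 0.0]
force: [-2.4, -0.5, 8.5]
finger_gap: 0.179
gripper_force: 70.0
```

Call:
move_arm([
  [0, [0, 0, 1], 0],
  [0, [0, 0, 0.7], 0],
  [0, [0, 0, 0], 0],
])

```text
time: 15.35
tool_pos: [0.5256, 0.0368, 0.1393]
ee_rot: [0.208, 0.978, -0.0, 0.0]
force: [-2.5, 0.6, 7.5]
finger_gap: 0.176
gripper_force: 70.0
```

```bash
python3 - <<'E'
from h import *
st()
s=read_camera('scene');save('s3.png',s['img']);d=read_camera('side');save('d3.png',d['img'])
for c in (s,d):print([(np.round(q['box']).tolist(),round(q['p'],2)) for q in find_in('pack',c)][:2])
im=[cv2.resize(c['img'][v-40:v+40,u-40:u+40],(390,390),interpolation=cv2.INTER_CUBIC) for c,u,v in [(s,345,260),(d,300,230)]]
save('f.png',np.hstack(im))
E
```

```text
t 15.35 tcp [0.5256 0.0368 0.1393] ydeg 65.9 z [-0. -0. -1.] j [ 0.07  0.23 -0.37  0.97 -0.    0.49] F [-2.5  0.6  7.5] gap 0.176 g 70.0
[([331.0, 235.0, 367.0, 270.0], 0.7)]
[([278.0, 204.0, 298.0, 243.0], 0.66)]
```

View pics/f.png

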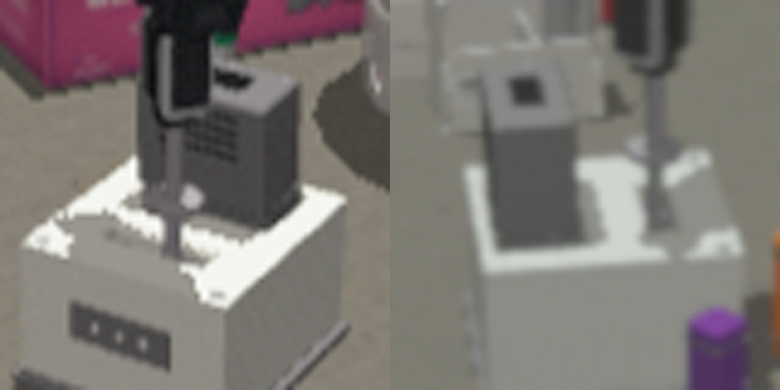

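The pack has popped up: its top in the side view rose from row 210 to 204, and the side crop shows a taller exposed face. I'll withdraw the pin and take it back to the stand.

Call:
move_arm([
  [0, [0, 0, -5], 0],
  [0, [0, 0, -15], 0],
  [0, [0, 0, -25], 0],
  [0, [0, 0, -25], 0],
  [0, [0, 0, -14], 0],
  [0, [0, 0, 0], 0],
])

```text
time: 16.15
tool_pos: [0.5273, 0.0371, 0.2246]
ee_rot: [0.208, 0.978, 0.001, 0.002]
force: [0.5, 0.0, -1.4]
finger_gap: 0.176
gripper_force: 68.8
```

Call:
move_arm([
  [0, [6, 17, 0], 0],
  [0, [11, 33, 0], 0],
  [0, [13, 38, 0], 0],
  [0, [13, 38, 0], 0],
  [0, [13, 38, 0], 0],
  [0, [12, 35, 0], 0],
  [0, [8, 24, 0], 0],
  [0, [4.4, 12.2, 0], 0],
  [0, [0, 0, 0], 0],
  [0, [0, 0, 0], 0],
  [0, [0, 0, 0], 0],
])

```text
time: 17.25
tool_pos: [0.5482, 0.2831, 0.2225]
ee_rot: [0.209, 0.978, -0.0, -0.0]
force: [0.1, 0.1, -0.6]
finger_gap: 0.173
gripper_force: 68.8
```

```bash
python3 - <<'E'
from h import *
print(tool([.5479,.2845,.123]))
o,M=st();tcp=np.array(o['tool_pos']);im=[]
for n in ['scene','side','wrist']:
    c=read_camera(n)
    uv=proj(c,[tcp+[0,0,-.1125],tcp,(.548,.2845,.074)]);print(n,uv.round(1).tolist())
    x,y=np.round(uv[2]).astype(int);h=26;y-=8
    im.append(cv2.resize(c['img'][y-h:y+h,x-h:x+h],(260,260),interpolation=cv2.INTER_CUBIC));print(x-h,y-h)
    if n=='side': print([(np.round(q['box']).tolist(),round(q['p'],2)) for q in find_in('pack',c)][:2])
save('g.png',np.hstack(im))
E
```

```text
t 17.25 tcp [0.5482 0.2831 0.2225] ydeg 65.9 z [-0.    -0.001 -1.   ] j [ 0.48  0.35 -0.02  1.2  -0.    0.9 ] F [ 0.1  0.1 -0.6] gap 0.173 g 68.8
[ 0.9  1.3 99.5]
t 17.25 tcp [0.5482 0.2831 0.2225] ydeg 65.9 z [-0.    -0.001 -1.   ] j [ 0.48  0.35 -0.02  1.2  -0.    0.9 ] F [ 0.1  0.1 -0.6] gap 0.173 g 68.8
scene [[280.5, 214.5], [278.6, 170.0], [280.7, 227.8]]
255 194
side [[278.3, 271.7], [275.8, 212.8], [279.0, 289.6]]
253 256
[([280.0, 204.0, 299.0, 242.0], 0.59)]
wrist [[317.0, 237.5], [317.0, 303.9], [318.5, 225.5]]
292 191
```

View pics/g.png

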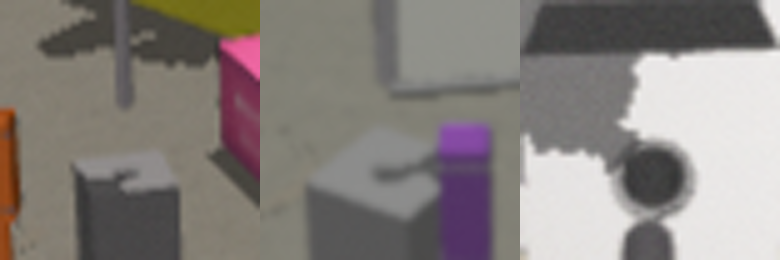

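Call:
move_arm([
  [0, [0.9, 1.4, 8], 0],
  [0, [0, 0, 12], 0],
  [0, [0, 0, 8], 0],
  [0, [0, 0, 3], 0],
  [0, [0, 0, 2], 0],
  [0, [0, 0, 2], 0],
  [0, [0, 0, 2], 0],
  [0, [0, 0, 2], 0],
  [0, [0, 0, 2], 0],
  [0, [0, 0, 2], 0],
])

```text
time: 18.45
tool_pos: [0.548, 0.2862, 0.1796]
ee_rot: [0.208, 0.978, 0.0, 0.0]
force: [0.3, 0.6, -0.7]
finger_gap: 0.177
gripper_force: 68.9
```

Call:
move_arm([
  [0, [-0.3, -0.7, 4], 0],
  [0, [0, 0, 6], 0],
  [0, [0, 0, 8], 0],
  [0, [0, 0, 8], 0],
  [0, [0, 0, 8], 0],
  [0, [0, 0, 6], 0],
  [0, [0, 0, 0], 0],
])

```text
time: 19.15
tool_pos: [0.5473, 0.2851, 0.1383]
ee_rot: [0.208, 0.978, -0.001, -0.001]
force: [-0.1, -0.6, -0.6]
finger_gap: 0.178
gripper_force: 68.9
```

Call:
move_arm([
  [0, [0, 0, 5], 0],
  [0, [0, 0, 4], 0],
  [0, [0, 0, 3], 0],
  [0, [0, 0, 2], 0],
  [0, [0, 0, 1], 0],
  [0, [0, 0, 1], 0],
  [0, [0, 0, 0], 0],
])

```text
time: 19.85
tool_pos: [0.548, 0.2854, 0.1237]
ee_rot: [0.208, 0.978, -0.0, -0.0]
force: [0.3, -0.3, -1.1]
finger_gap: 0.18
gripper_force: 68.9
```

Call:
move_arm([
  [0, [0, 0, 1], 0],
  [0, [0, 0, 0], 0],
  [1, [0, 0, 0], 0],
  [1, [0, 0, 0], 0],
  [1, [0, 0, 0], 0],
  [1, [0, 0, 0], 0],
  [1, [0, 0, 0], 0],
  [1, [0, 0, -20], 0],
  [1, [0, 0, -40], 0],
  [1, [0, 0, -45], 0],
  [1, [0, 0, -40], 0],
])

```text
time: 20.95
tool_pos: [0.5479, 0.2854, 0.2697]
ee_rot: [0.208, 0.978, 0.0, 0.0]
force: [0.8, -0.3, 0.1]
finger_gap: 1.005
gripper_force: 0.0
```

Call:
move_arm([
  [1, [-15, -25, 0], 0],
  [1, [-24, -40, 0], 0],
  [1, [-24, -40, 0], 0],
  [1, [-24, -40, 0], 0],
  [1, [-18, -30, 0], 0],
  [1, [-11.5, -19, 0], 8.1],
  [1, [0, 0, 0], 8.1],
  [1, [0, 0, 0], 8.1],
  [1, [0, 0, 0], 8.1],
  [1, [0, 0, 0], 8.1],
  [1, [0, 0, 0], 8.1],
  [1, [0, 0, 0], 0],
])

```text
time: 22.15
tool_pos: [0.5753, 0.0607, 0.2677]
ee_rot: [0.593, 0.806, -0.0, -0.0]
force: [0.1, 0.4, -0.4]
finger_gap: 1.004
gripper_force: 0.0
```

Call:
move_arm([
  [1, [0, 0, 0], 0],
  [1, [0, 0, 0], 0],
  [1, [0, 0, 0], 0],
])

```text
time: 22.45
tool_pos: [0.5753, 0.0608, 0.2677]
ee_rot: [0.592, 0.806, 0.0, 0.0]
force: [0.5, 0.1, 0.4]
finger_gap: 1.001
gripper_force: 0.0
```

```bash
python3 - <<'E'
from h import *
o,M=st()
w=read_camera('wrist')
th=np.radians(17.1);X=np.array([np.cos(th),np.sin(th)]);Y=np.array([-X[1],X[0]]);c=np.array([.5479,.0519])+.029*X
P=[[*(c+a*.018*X+b*.032*Y),.129] for a,b in [(-1,-1),(-1,1),(1,1),(1,-1)]]
uv=proj(w,P);print(uv.round(1).tolist());save('w4.png',w['img'])
im=w['img'].copy();cv2.polylines(im,[np.round(uv).astype(np.int32)],True,(255,0,0),1)
m=uv.mean(0).astype(int);print(m)
a=im[max(0,m[1]-75):m[1]+75,m[0]-100:m[0]+100];print(m[0]-100,m[1]-75,a.shape)
A=cv2.resize(a,None,fx=2.6,fy=2.6,interpolation=cv2.INTER_NEAREST)
s=read_camera('side');B=cv2.resize(s['img'][225:350,240:310],(216,386))
h=max(A.shape[0],386);o=np.zeros((h,A.shape[1]+216,3),np.uint8);o[:A.shape[0],:A.shape[1]]=A;o[:386,A.shape[1]:]=B;save('k.png',o)
E
```

```text
t 22.45 tcp [0.5753 0.0608 0.2677] ydeg 17.4 z [ 0. -0. -1.] j [ 0.11  0.26 -0.03  1.28 -0.    1.37] F [0.5 0.1 0.4] gap 1.001 g 0.0
[[295.2, 266.4], [294.3, 191.4], [339.1, 191.7], [337.4, 266.6]]
[316 229]
216 154 (150, 200, 3)
```

View pics/k.png

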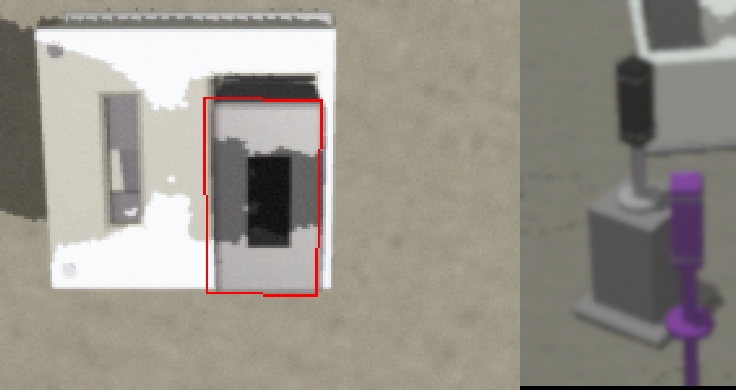

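Call:
move_arm([
  [1, [0, 0.5, 30], 0],
  [1, [0, 0, 40], 0],
  [1, [0, 0, 40], 0],
  [1, [0, 0, 35], 0],
  [1, [0, 0, 20], 0],
  [1, [0, 0, 10], 0],
  [1, [0, 0, 4], 0],
  [0, [0, 0, 0], 0],
  [0, [0, 0, 0], 0],
  [0, [0, 0, 0], 0],
  [0, [0, 0, 0], 0],
  [0, [0, 0, 0], 0],
], newtons=50)

```text
time: 23.75
tool_pos: [0.5766, 0.061, 0.0898]
ee_rot: [0.592, 0.806, 0.001, 0.001]
force: [-1.1, 0.3, 5.1]
finger_gap: 0.413
gripper_force: 53.5
```

Call:
move_arm([
  [0, [0, 0, -5], 0],
  [0, [0, 0, -8], 0],
  [0, [0, 0, -8], 0],
  [0, [0, 0, -8], 0],
  [0, [0, 0, 0], 0],
])

```text
time: 24.25
tool_pos: [0.5757, 0.0608, 0.1188]
ee_rot: [0.592, 0.806, -0.0, 0.0]
force: [0.5, 0.6, -3.6]
finger_gap: 0.42
gripper_force: 52.8
```

Call:
move_arm([
  [0, [0, 0, -15], 0],
  [0, [0, 0, -25], 0],
  [0, [0, 0, -15], 0],
  [0, [0, 0, 0], 0],
  [0, [-12, -5, 0], 0],
  [0, [-24, -10, 0], 0],
  [0, [-30, -12, 0], 0],
  [0, [-34, -14, 0], 0],
  [0, [-34, -14, 0], 0],
  [0, [-22, -9, 0], 0],
  [0, [-12, -5.4, 0], 0],
  [0, [0, 0, 0], 0],
])

```text
time: 25.45
tool_pos: [0.5583, -0.1218, 0.1715]
ee_rot: [0.593, 0.805, -0.001, -0.001]
force: [0.3, -0.0, -2.9]
finger_gap: 0.416
gripper_force: 52.9
```

Call:
move_arm([
  [0, [0, 0, 0], 0],
  [0, [0, 0, 0], 0],
])

```text
time: 25.65
tool_pos: [0.5595, -0.1191, 0.1723]
ee_rot: [0.592, 0.806, 0.0, -0.0]
force: [-0.6, 1.0, -2.9]
finger_gap: 0.415
gripper_force: 52.9
```

```bash
python3 - <<'E'
from h import *
o,M=st();t=np.array(o['tool_pos'])
s=read_camera('scene');d=read_camera('side')
im=[]
for c in (s,d):
    i=c['img'].copy()
    P=[[t[0]+a*M[0,0]*.032+b*M[0,1]*.06,t[1]+a*M[1,0]*.032+b*M[1,1]*.06,0] for a,b in [(-1,-1),(-1,1),(1,1),(1,-1)]]
    uv=np.round(proj(c,P)).astype(np.int32);cv2.polylines(i,[uv],True,(255,0,0),1)
    m=uv.mean(0).astype(int);x=max(0,m[0]-95);y=max(0,m[1]-90);im.append(cv2.resize(i[y:y+150,x:x+190],(400,316),interpolation=cv2.INTER_CUBIC));print(x,y)
    print([(np.round(q['box']).tolist(),round(q['p'],2)) for q in find_in('pack',c)][:2])
save('m.png',np.hstack(im))
E
```

```text
t 25.65 tcp [ 0.5595 -0.1191  0.1723] ydeg 17.4 z [-0.001  0.001 -1.   ] j [-0.21  0.29 -0.21  1.07  0.    1.06] F [-0.6  1.  -2.9] gap 0.415 g 52.9
311 237
[([392.0, 227.0, 433.0, 290.0], 0.65)]
215 136
[([305.0, 141.0, 320.0, 189.0], 0.93), ([272.0, 243.0, 289.0, 295.0], 0.17)]
```

View pics/m.png

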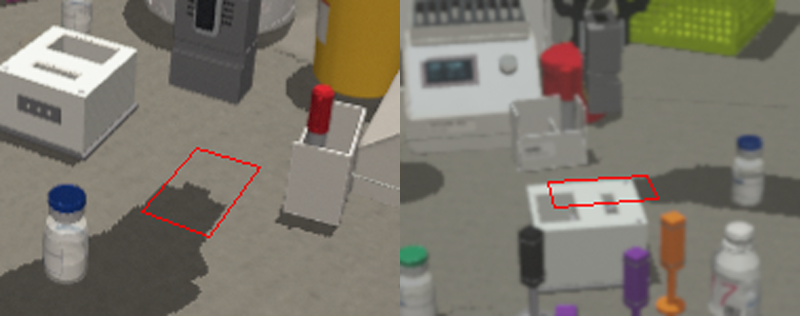

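The spot is clear: the red outline lies on bare worktop, with the white box to its right at (300,200). I'll shift 15 mm further from the box and lower the pack.

Call:
move_arm([
  [0, [15, 0, 10], 0],
  [0, [0, 0, 25], 0],
  [0, [0, 0, 25], 0],
  [0, [0, 0, 20], 0],
  [0, [0, 0, 12], 0],
  [0, [0, 0, 6], 0],
  [0, [0, 0, 4], 0],
  [0, [0, 0, 2], 0],
  [0, [0, 0, 1], 0],
  [0, [0, 0, 0], 0],
])

```text
time: 26.85
tool_pos: [0.5556, -0.1059, 0.0683]
ee_rot: [0.592, 0.806, 0.0, 0.0]
force: [-0.2, -0.2, -2.9]
finger_gap: 0.418
gripper_force: 52.9
```

Call:
move_arm([
  [0, [0, 0, 1], 0],
  [0, [0, 0, 1], 0],
  [0, [0, 0, 0], 0],
])

```text
time: 27.15
tool_pos: [0.5552, -0.1058, 0.0657]
ee_rot: [0.592, 0.806, 0.0, 0.0]
force: [0.2, 0.0, -3.2]
finger_gap: 0.414
gripper_force: 52.9
```

Call:
move_arm([
  [0, [0, 0, 1], 0],
  [0, [0, 0, 1], 0],
  [0, [0, 0, 0], 0],
])

```text
time: 27.45
tool_pos: [0.555, -0.1058, 0.0635]
ee_rot: [0.592, 0.806, -0.0, -0.0]
force: [0.3, 0.9, -3.1]
finger_gap: 0.417
gripper_force: 52.9
```

Call:
move_arm([
  [0, [0, 0, 1], 0],
  [0, [0, 0, 1], 0],
  [0, [0, 0, 0], 0],
])

```text
time: 27.75
tool_pos: [0.555, -0.1058, 0.0615]
ee_rot: [0.592, 0.806, -0.0, -0.0]
force: [0.2, 0.0, -3.2]
finger_gap: 0.416
gripper_force: 52.9
```

Call:
move_arm([
  [0, [0, 0, 1], 0],
  [0, [0, 0, 0], 0],
])

```text
time: 27.95
tool_pos: [0.5552, -0.1058, 0.061]
ee_rot: [0.592, 0.806, 0.0, 0.0]
force: [-1.2, -0.0, 0.7]
finger_gap: 0.414
gripper_force: 53.1
```

Touching the table; release and retreat.

Call:
move_arm([
  [0, [0, 0, 0.5], 0],
  [0, [0, 0, 0], 0],
  [0.6, [0, 0, 0], 0],
  [0.8, [0, 0, 0], 0],
  [1, [0, 0, 0], 0],
  [1, [0, 0, 0], 0],
  [1, [0, 0, 0], 0],
  [1, [0, 0, -20], 0],
  [1, [0, 0, -40], 0],
  [1, [0, 0, -45], 0],
  [1, [0, 0, -30], 0],
  [1, [0, 0, 0], 0],
])

```text
time: 29.15
tool_pos: [0.5583, -0.1064, 0.2003]
ee_rot: [0.592, 0.806, 0.002, 0.004]
force: [0.7, -0.1, 0.4]
finger_gap: 1.0
gripper_force: 0.0
```

```bash
python3 - <<'E'
from h import *
st();P=np.array([.555,-.1058])
for n in ['scene','side']:
    c=read_camera(n);save('end_%s.png'%n,c['img'])
    th=np.radians(17.4);X=np.array([np.cos(th),np.sin(th)]);Y=np.array([-X[1],X[0]])
    b=proj(c,[[*(P+a*.018*X+e*.032*Y),z] for a in(-1,1) for e in (-1,1) for z in (0,.1)])
    print(n,'pred',b.min(0).round(),b.max(0).round(),[(np.round(q['box']).tolist(),round(q['p'],2)) for q in find_in('pack',c)][:2])
    for k in ['stand','pin','saline','blue_vial','green_vial']:print(k,[(np.round(q['box']).tolist(),round(q['p'],2)) for q in find_in(k,c)][:4])
E
```

```text
t 29.15 tcp [ 0.5583 -0.1064  0.2003] ydeg 17.3 z [ 0.008 -0.002 -1.   ] j [-0.19  0.26 -0.19  1.11  0.    1.08] F [ 0.7 -0.1  0.4] gap 1.0 g 0.0
scene pred [382. 272.] [424. 334.] [([379.0, 275.0, 421.0, 335.0], 0.62)]
stand [([268.0, 228.0, 297.0, 262.0], 0.71), ([311.0, 254.0, 378.0, 313.0], 0.54)]
pin [([246.0, 218.0, 264.0, 254.0], 0.67), ([275.0, 193.0, 283.0, 230.0], 0.64), ([246.0, 201.0, 255.0, 251.0], 0.56), ([236.0, 193.0, 247.0, 251.0], 0.5)]
saline [([241.0, 253.0, 270.0, 306.0], 0.98)]
blue_vial [([330.0, 323.0, 355.0, 374.0], 0.79)]
green_vial [([337.0, 226.0, 359.0, 250.0], 0.61), ([274.0, 190.0, 283.0, 231.0], 0.15)]
side pred [302. 185.] [321. 235.] [([304.0, 189.0, 320.0, 225.0], 0.88), ([275.0, 223.0, 332.0, 278.0], 0.27)]
stand [([260.0, 283.0, 305.0, 338.0], 0.87), ([303.0, 186.0, 320.0, 226.0], 0.41)]
pin [([273.0, 240.0, 289.0, 294.0], 0.91), ([318.0, 253.0, 335.0, 330.0], 0.76), ([341.0, 237.0, 351.0, 313.0], 0.75), ([290.0, 282.0, 307.0, 362.0], 0.67)]
saline [([361.0, 240.0, 387.0, 297.0], 0.84), ([300.0, 188.0, 320.0, 223.0], 0.48)]
blue_vial [([373.0, 201.0, 390.0, 232.0], 0.57)]
green_vial [([211.0, 252.0, 232.0, 295.0], 0.71)]
```

```bash
python3 - <<'E'
from h import *
for n,(x0,y0,x1,y1) in [('scene',(273,188,286,228)),('side',(270,240,290,292))]:
    a=cv2.imread('pics/%s.png'%n);b=cv2.imread('pics/end_%s.png'%n)
    r=cv2.matchTemplate(b[y0-5:y1+5,x0-5:x1+5],a[y0:y1,x0:x1],cv2.TM_CCOEFF_NORMED);print(n,cv2.minMaxLoc(r)[1::2])
print(job_done())
E
```

```text
scene (0.99406498670578, (5, 5))
side (0.9833067059516907, (5, 5))
the job is handed in; nothing more can be done
None
```

I handed the job in at about 29 s of the 64 s allowed; no verdict came back. The pack popped up and now stands upright on the worktop clear of the dock. The pin is back in its stand, and the final pictures show it where it started. The bottle and vials look unmoved, and the highest dock contact I read was 12 N.

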